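Hand in a drill jig through the upper half of a split hatch door

ROBOT

A 6-joint arm with a two-finger parallel gripper is mounted at the origin on a cart in front of the work surface, level with it; the furniture and walls round the work are solid. World frame = base frame: x ahead of the robot, y to its left, z up, the work surface at z = 0. Lengths are in mm, angles in rad, forces in N, time in s.
With the tool pointing down it reaches from about 300 to 775 mm from the base axis. Payload 14.6 kg.
Tool frame: the origin (TCP) lies on the centre line of the jaws, within the pads' length; the fingertips stand 19 mm ahead of it and the grasp point (between the pads) is the TCP (bot.tip_reach is the distance from the TCP to the fingertips, in mm); z points along the fingers, y is the line along which they close (so a half turn about z gives the same grasp; the last joint's range is limited). The gripper opens to 85 mm and grips with 20 to 120 N. Pads are 22 mm wide; open, the fingers measure 114 mm over their backs; the gripper's body (76 mm by 85 mm) begins 54 mm behind the grasp point. The pads swing forward as they close: fully open they stand 13 mm farther back than shut.
Start: joints at [1.274, 0.3, 1.521, -0, 1.321, -0.067], TCP at [125.279, 535.532, 250.281] pointing down, gripper open.
Joint ranges: [-3.03, 3.03], [-0.79, 2.21], [0.23, 2.52], [-1.04, 4.18], [0, 3.07], [-2.55, 2.55]. Speed limits (rad/s): [2.22, 2.22, 2.57, 3.14, 3.14, 3.14].

INTERFACE

Orientations are given as a unit quaternion [w, x, y, z].
In Python, from rig import bot gives the robot as it stands. Calls block until the motion is done:
- bot.move_to(position, orientation): joint-space move of the TCP to a pose.
- bot.servo_line(position, attitude=None, speed=150, until_force=None): straight line of the TCP; attitude=None keeps the orientation; speed is the mean speed in mm/s. With until_force (N) it stops when the force on the tool has changed by that much, and returns True; else False.
- bot.move_joints(angles): joint-space move.
- bot.move_gripper(opening, grip_force=None): finger opening in mm; grip_force is the grip in N (None keeps the last); returns when the fingers have stopped.
- bot.dwell(seconds).
- bot.ik(position, orientation): joint angles nearest the present ones, or None.
- bot.read_state(): the state.
- bot.read_camera(name): name is "side" or "top" or "wrist"; returns a dict with "image" (420x560x3 uint8, blue, green, red), "depth" (420x560 float32, mm along the optical axis (not along the pixel's ray), 0 where there is no reading), "fovy" (degrees; the focal length in pixels is half the picture's height over the tangent of half this angle, whatever the lens; pixels are square), "cx", "cy" (the principal point, pixels), "eye" and "attitude" of the camera in the world; the wrist camera has in their place "mount" (4x4, takes a point from camera to tool coordinates, whose origin is the TCP and whose axes are the flange's). Camera axes: x right, y down, z forward; pixel columns grow to the right and rows downward; lengths in mm; the calibration is good to about 2 mm. A picture is of the moment at which its call begins: read the wrist's pose just before it.
A pose or a line that the arm cannot do raises bot.MotionError and nothing moves.
- bot.finish_job(): hands the job in; it is judged then, once.
The state is a dict: "clock": time; "joint_positions": joint angles; "qvel": joint speeds; "effort": joint torques, N m; "ee_pos": TCP position; "tool_rot": TCP orientation; "ft_force": force on the tool from outside, world axes, zero at the start; "moment": the same for the moment, N m; "grip_width": finger opening in mm; "grip_force": force on a finger pad.
Only numpy, scipy, OpenCV 4.12 (cv2) and the standard library are available. Lean on these libraries where they do the work, as an engineer would, in place of code of your own. Each camera call takes 0.05 s, during which the arm holds its last target. There are 200 camera calls.

TASK

Hand the drill jig in at the tool-store hatch: draw back the bolt of the upper door half and swing that half wide open, leaving the lower half shut and bolted, then put the jig wholly inside through the opening, the right way up on the counter behind the lower half. Last, press the round call key on the hatch's roof just until it clicks, without driving it down on to its stop, and let it spring back; leave the upper half wide open and do not disturb the other things.

Things in the scene. Friction and masses are not known exactly. Their poses are not given: they have to be found in the camera images.
- hatch: Tool-store hatch: grey metal cabinet fixed to the bench, 272 mm wide, 135 deep, 247 high over its flat roof (12 mm thick), with a split door in front. Origin: on the bench under the middle of the doorway, in the plane of the door's front faces; x points inward, y left, z up. Doorway y -110 to +110 mm. Both halves hinge at the left (y = +108 mm) and open outward, towards the robot.
- upper_leaf (a joint): Upper door half (z 104 to 233 mm, 216 mm wide, 15 mm thick), angle in rad: 0 shut, grows as it swings outward to the left, stop at 1.9. Stays where it is left (friction 0.06 N m). Cannot open (over 0.02 rad) while its bolt is shot. Once open, the opening over ledge and counter is 135 mm high.
- upper_leaf_hinge (a point): Point on the vertical hinge line of the upper half, in the door's front plane, 217 mm above the bench; x axis is the normal of the half (inward when shut), the half extends 216 mm along its -y. Turns with the half.
- upper_leaf_handle (a point): Middle of the upper half's horizontal bow handle: a round steel bar 10 mm thick and 70 mm long, parallel to the half (along this point's y), 50 mm in front of its face, 217 mm above the bench and 30 mm below the roof's top; 85 mm from the hinge line along the half.
- upper_bolt (a joint): Slide bolt on the upper half near its free (right) edge, in m: about 0 shot into the keeper on the right door post, 0.025 fully drawn (moved to the left, towards the hinge). The half is free from 0.017 on. Friction 1.5 N, no spring.
- upper_bolt_tab (a point): Middle of the upper bolt's upright flat tab: 10 mm thick along the bolt's travel, 30 mm high, standing out to 48 mm in front of the door face (this point is 31 mm in front), 217 mm above the bench, 73 mm right of the doorway's middle when fully shot. This point's +y is the direction in which the bolt is drawn.
- lower_leaf (a joint): Lower door half (below z = 100 mm, with the ledge on its top edge), hinge angle in rad: 0 shut. It must stay shut.
- lower_bolt (a joint): The like slide bolt on the lower half, under the ledge, 45 mm above the bench, in m: 0 shot. It must stay shot.
- ledge (a point): Middle of the top of the outer ledge on the lower half, 58 mm in front of the door plane, 100 mm above the bench. The ledge is 180 mm wide, 14 mm thick and reaches 115 mm out in front of the door plane; its top is level with the inner counter, so a thing set down on it can be slid straight in.
- sill (a point): Middle of the doorway on the inner side of the door (18 mm behind the door's front plane), at counter height, 100 mm above the bench; x points inward. What lies at x > 0 of it is inside.
- counter_in (a point): Middle of the inner counter's top face, 70 mm behind the door plane and 99.5 mm above the bench. The counter goes from 19 to 122 mm behind the door plane, 220 mm wide between the side walls.
- drill_jig: Drill jig: bright metal, 0.3 to 0.6 kg. Base plate 75 mm (its x) by 110 mm (its y), 18 mm high; on it a raised block 50 (x) by 60 mm (y), up to z = 32 mm, its middle 12 mm off the plate's middle towards -y; two brass posts 12 mm thick, up to 32 mm, at x = +-20, y = +40 mm. Origin: middle of the underside; z up.
- jig_grip (a point): Middle of the jig's raised block, 25 mm above its underside; the block is 50 mm across the jig's x, 60 mm along its y, and graspable from 18 to 32 mm above the underside.
- jig_corner0 (a point): Corner of the jig's base plate at -x, -y, half way up the plate (9 mm).
- jig_corner1 (a point): Corner of the base plate at -x, +y, half way up.
- jig_corner2 (a point): Corner of the base plate at +x, -y, half way up.
- jig_corner3 (a point): Corner of the base plate at +x, +y, half way up.
- call_key (a joint): Travel of the call key in m, 0 up, grows as it is pressed. Dome spring: 1 N at the start, rises to about 4 N at 3 mm, then drops (the click) to 2 N at 7 mm, then stiffens fast: about 4 N at 8 mm, 7 N at 9 mm, 9 to 10 N at 10 mm; stop at 11 mm. It has clicked at 5 mm. Springs back by itself.
- call_key_top (a point): Top of the round domed rubber call key, 28 mm across, 15 mm proud of a flat grey panel (76 x 100 mm, 14 mm thick) on the hatch's roof: 55 mm behind the door plane, 50 mm right of the middle, 276 mm above the bench. Pressed straight down.
- driver_small: Bystander: small screwdriver, 137 mm long, lying in front of the hatch.
- pliers: Bystander: pliers, 129 by 50 by 12 mm, lying at the front of the bench.
- tape_kapton: Bystander: roll of tape, 60 mm across, 12 mm high, lying flat.
- label_carton: Bystander: small white carton, 60 by 75 by 50 mm high.
- reel: Bystander: solder reel standing on its end, 52 mm across, 40 mm high.

How it is judged (in metres and radians):
On the way, in this order (a step that is already met when the one before it is completed fails the run):
1. the upper bolt is drawn while the upper half is still shut (value of joint upper_bolt above 0.017 m and value of joint upper_leaf below 0.1 rad).
2. the upper half is swung open (value of joint upper_leaf above 1.2 rad), for 0.2 s.
3. the jig lies wholly inside on the counter, let go (x of each of jig_corner0, jig_corner1, jig_corner2, jig_corner3 in the frame of sill above -0.003 m and z of drill_jig in the frame of hatch between 0.094 and 0.105 m and angle between drill_jig's own z axis and vertical below 0.1 rad and linear speed of drill_jig below 0.02 m/s and contact force between the fingers and drill_jig below 0.3 N), for 0.2 s.
4. the call key is pressed past its click (value of joint call_key above 0.005 m).
At the end, for the whole second after the job is handed in: Upper half open by over 1.2 rad; lower half shut (under 0.05 rad) and bolted (bolt within 8 mm of shot); all four corners of the jig's plate behind the door's inner face (3 mm tolerance), the jig flat (tilt under 0.1 rad), right way up, at rest on the counter; call key up (under 2 mm) (value of joint upper_leaf above 1.2 rad and value of joint lower_leaf below 0.05 rad and value of joint lower_bolt below 0.008 m and x of each of jig_corner0, jig_corner1, jig_corner2, jig_corner3 in the frame of sill above -0.003 m and z of drill_jig in the frame of hatch between 0.094 and 0.105 m and angle between drill_jig's own z axis and vertical below 0.1 rad and linear speed of drill_jig below 0.02 m/s and value of joint call_key below 0.002 m); the robot touches nothing.
It fails at once if the lower half is unbolted or opened (value of joint lower_bolt above 0.008 m or value of joint lower_leaf above 0.05 rad).
It fails at once if the call key is driven down on to its stop (over 10 mm of travel) (value of joint call_key above 0.01 m).
It fails at once if the jig is tipped over (by more than 1 rad) (angle between drill_jig's own z axis and vertical above 1 rad).
It fails at once if a bystander is moved by more than 40 mm (distance of any of driver_small, pliers, tape_kapton, label_carton, reel from where it was at the start of the episode above 0.04 m).
It also fails if it takes over 72 s, if anything falls off the work surface, if the arm or the gripper's body presses on something with over 40 N, if the wrist force passes 120 N, or if a joint passes its speed limit or range.

## Working session

There is one attempt and no reset: what is moved stays moved. The work goes in short steps, each a Python script; the robot and the scene stay as the last script left them, time stands still between calls to the robot, and variables do not carry over. Pictures are saved under pics/ and viewed, at most 10 in all, crops included, and the job is handed in when it is done.

```bash
ls; mkdir -p pics
cat > h.py <<'E'
import numpy as np, cv2
from rig import bot
from scipy.spatial.transform import Rotation as R
def cam(n):
    s=bot.read_state(); c=bot.read_camera(n); return s,c
def rot(q): return R.from_quat([q[1],q[2],q[3],q[0]]).as_matrix()
def quat(M):
    x,y,z,w=R.from_matrix(M).as_quat(); return [w,x,y,z]
def pose(s,c):
    if 'mount' in c:
        m=np.array(c['mount']); T=rot(s['tool_rot'])
        return T@m[:3,:3], T@m[:3,3]+np.array(s['ee_pos'])
    a=np.array(c['attitude']); 
    return (a if a.shape==(3,3) else rot(a)), np.array(c['eye'])
def cloud(s,c):
    f=210/np.tan(np.radians(c['fovy'])/2); A,e=pose(s,c); d=c['depth']
    v,u=np.mgrid[:420,:560]
    P=np.stack([(u-c['cx'])/f*d,(v-c['cy'])/f*d,d],-1)@A.T+e
    P[d<=0]=np.nan; return P
E
python3 - <<'E'
from h import *
for n in ('top','side'):
    s,c=cam(n); cv2.imwrite(f'pics/{n}.png',c['image']); np.save(n+'.npy',cloud(s,c))
    print(n,c['eye'],c['attitude'],c['fovy'],(c['depth']>0).mean())
print(s['tool_rot'],s['clock'])
E
```

```text
pics
top [ 235.53378176  -67.63657552 1279.48404097] [-0.09641034  0.73684295 -0.66306356  0.09007906] 51.41821767046491 0.9958205782312926
side [408.5773397  992.06241753 867.13538528] [ 0.01613553 -0.05223641  0.8803155  -0.47122778] 52.36198569432443 0.9961011904761905
[-1.07166586e-04  1.14645956e-01  9.93406248e-01 -5.65363252e-04] 0.05
```

View pics/top.png

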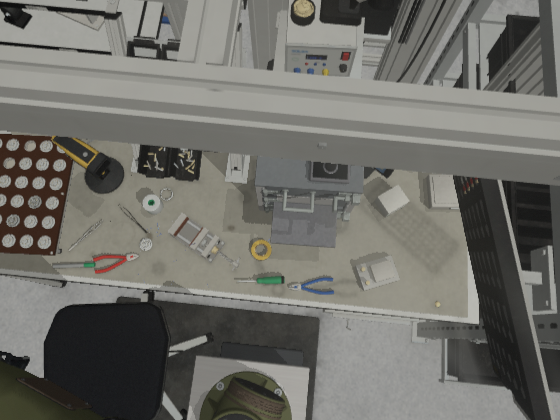

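View pics/side.png

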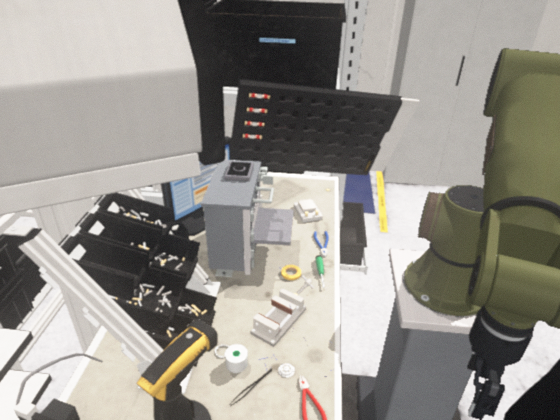

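The top view shows the hatch roof at about (310,172) and the ledge at (303,227). The jig is probably the bright part at (378,272), with the carton at (395,200). A beam hides the back of the roof. In the side view the hatch is at (235,200), the ledge at (272,225) and the jig at (308,210).

Run:
```python
from h import *
P=np.load('top.npy');S=np.load('side.npy')
for n,A,pts in (('top',P,[(303,227),(275,240),(335,240),(310,180),(290,180),(378,272),(395,200),(300,100),(300,75),(197,237),(430,240),(450,300),(260,250),(330,168),(350,380)]),('side',S,[(272,225),(238,168),(308,210),(225,190),(265,190),(310,135),(130,100)])):
    for u,v in pts: print(n,u,v,np.round(A[v,u]).astype(int))
a=cv2.resize(cv2.imread('pics/top.png')[140:310,230:430],None,fx=3.5,fy=3.5,interpolation=2)
b=cv2.resize(cv2.imread('pics/side.png')[145:285,195:345],None,fx=4.2,fy=4.2,interpolation=2)
cv2.imwrite('pics/topc.png',a);cv2.imwrite('pics/sidec.png',b)
```

```text
top 303 227 [ 521 -104   98]
top 275 240 [476 -30 100]
top 335 240 [ 493 -195  102]
top 310 180 [ 604 -105  256]
top 290 180 [601 -56 251]
top 378 272 [ 428 -331   35]
top 395 200 [ 644 -368   48]
top 300 100 [432 -65 936]
top 300 75 [457 -63 936]
top 197 237 [471 195  53]
top 430 240 [ 546 -490   -3]
top 450 300 [ 373 -547    6]
top 260 250 [461  14   2]
top 330 168 [ 634 -151  276]
top 350 380 [  60 -405 -796]
side 272 225 [533 -91  99]
side 238 168 [ 644 -134  268]
side 308 210 [ 428 -311   23]
side 225 190 [663 -37 246]
side 265 190 [ 557 -102  217]
side 310 135 [ 444 -549  212]
side 130 100 [508 782 791]
```

View pics/topc.png

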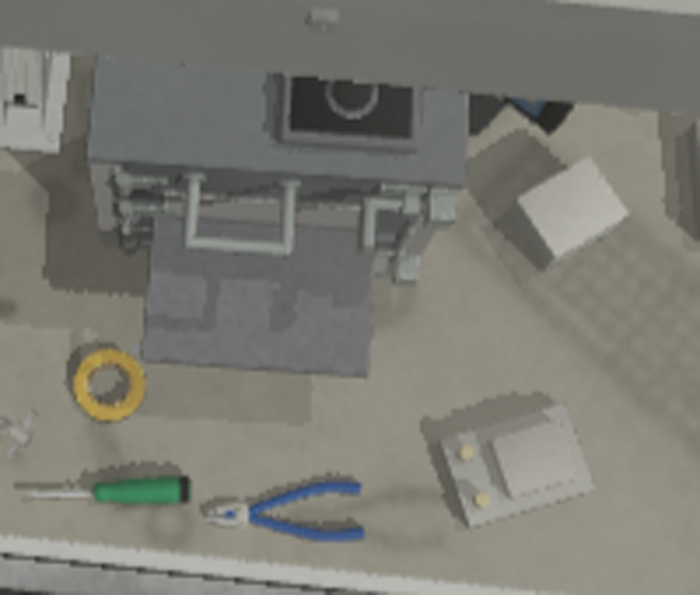

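View pics/sidec.png

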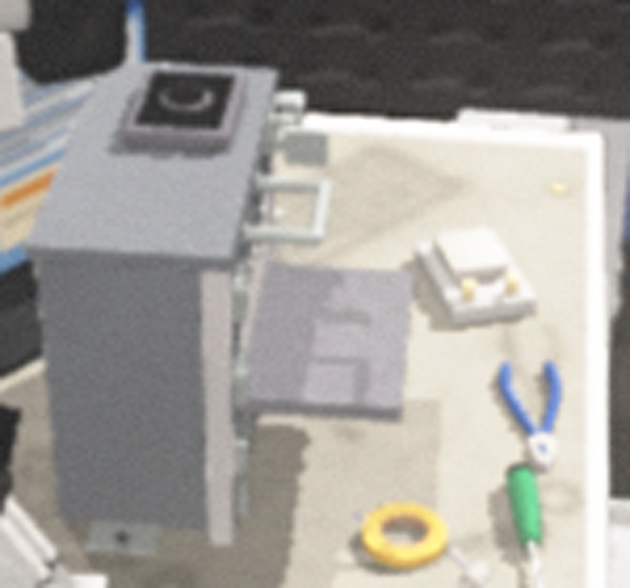

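Run:
```python
from h import *
P=np.load('top.npy');S=np.load('side.npy')
def rect(nm,Q,box,z0,z1):
    q=Q.reshape(-1,3); x0,x1,y0,y1=box
    m=(q[:,0]>x0)&(q[:,0]<x1)&(q[:,1]>y0)&(q[:,1]<y1)&(q[:,2]>z0)&(q[:,2]<z1)
    q=q[m]; r=cv2.minAreaRect(q[:,:2].astype(np.float32)); print(nm,len(q),[np.round(i,1) for i in r],'zmed',np.median(q[:,2]),'ctr',q.mean(0).round(1)); 
for n,Q in(('top',P),('side',S)):
    rect(n+' ledge',Q,(430,590,-240,30),92,108)
    rect(n+' roof',Q,(560,760,-300,80),239,251)
    rect(n+' jigplate',Q,(350,510,-410,-240),12,24)
    rect(n+' jigall',Q,(350,510,-410,-240),10,42)
    rect(n+' block',Q,(350,510,-410,-240),27,40)
    rect(n+' panel',Q,(560,760,-300,80),256,268)
    rect(n+' key',Q,(560,760,-300,80),271,285)
    rect(n+' handle',Q,(500,600,-150,0),207,230)
    rect(n+' boltarea',Q,(500,600,-240,-150),195,238)
img=cv2.imread('pics/top.png');h=cv2.cvtColor(img,cv2.COLOR_BGR2HSV)
m=((h[...,0]>12)&(h[...,0]<30)&(h[...,1]>70)).astype(np.uint8); m[:,:350]=0;m[:255]=0;m[290:]=0;m[:,400:]=0
n,l,st,ce=cv2.connectedComponentsWithStats(m)
for i in range(1,n):print(st[i],ce[i],P[int(ce[i][1]),int(ce[i][0])])
```

```text
top ledge 2498 [array([ 529.4, -103.2]), array([118.5, 262.2]), np.float64(1.8)] zmed 100.3988801944405 ctr [ 525.4 -105.2  100.4]
top roof 2230 [array([ 622.6, -102.3]), array([ 79.5, 272.4]), np.float64(1.5)] zmed 247.36458929884202 ctr [615.5 -83.1 247.2]
top jigplate 579 [array([ 429.4, -332.6]), array([ 75.2, 111.5]), np.float64(22.1)] zmed 18.42854621452102 ctr [ 424.9 -324.8   18.4]
top jigall 1000 [array([ 421. , -318.4]), array([ 80.2, 144.2]), np.float64(22.1)] zmed 21.101797451322 ctr [ 427.5 -330.4   24.1]
top block 395 [array([ 428.8, -330.1]), array([50.7, 87.9]), np.float64(21.9)] zmed 32.6013151650161 ctr [ 431.8 -339.    32.5]
top panel 666 [array([ 628.3, -151.4]), array([49.3, 99.2]), np.float64(1.2)] zmed 261.92221689744235 ctr [ 625.8 -151.1  261.9]
top key 68 [array([ 638.1, -150.5]), array([26.8, 17.9]), np.float64(81.4)] zmed 275.03263577348 ctr [ 638.5 -151.   274.9]
top handle 411 [array([558.3, -76.5]), array([ 56.9, 148.2]), np.float64(1.7)] zmed 221.30768260523928 ctr [562.6 -78.4 220.5]
top boltarea 353 [array([ 565.5, -195.3]), array([50.4, 87.7]), np.f
[... 533 characters left out ...]
 zmed 18.988892488133388 ctr [ 431.2 -316.3   21.8]
side block 144 [array([ 430.9, -325.4]), array([51. , 92.7]), np.float64(22.7)] zmed 29.94824251172747 ctr [ 433.  -331.8   30.1]
side panel 347 [array([ 643.8, -147.4]), array([ 74.8, 102.9]), np.float64(2.0)] zmed 259.7625375487295 ctr [ 642.2 -139.5  259.9]
side key 27 [array([ 644.8, -145.7]), array([19.8, 24.6]), np.float64(39.3)] zmed 273.3020499951143 ctr [ 644.5 -145.7  273.2]
side handle 192 [array([560.3, -73.6]), array([ 55.6, 122.5]), np.float64(1.2)] zmed 218.17116311086113 ctr [561.4 -72.7 217.8]
side boltarea 201 [array([ 574. , -196.1]), array([48.2, 75.2]), np.float64(12.5)] zmed 220.3933541890516 ctr [ 570.7 -181.7  219.6]
```

```bash
cat >> h.py <<'E'
O=np.array([586.5,-101.,0]); PHI=0.03
def W(x,y,z,o=None):
    c,s=np.cos(PHI),np.sin(PHI); return O+np.array([c*x-s*y,s*x+c*y,z])
def tool(ang,tilt=0,head=0):
    """closing line at world angle ang; z axis down, tilted by tilt towards hatch x (needs ang ~ hatch y)"""
    y=np.array([np.cos(ang),np.sin(ang),0]); f=np.array([np.cos(PHI),np.sin(PHI),0])
    z=np.sin(tilt)*f+np.array([0,0,-np.cos(tilt)]); x=np.cross(y,z); x/=np.linalg.norm(x); y=np.cross(z,x)
    return quat(np.stack([x,y,z],1))
def st(t=''):
    s=bot.read_state(); print(t,round(s['clock'],2),np.round(s['ee_pos'],1),'F',np.round(s['ft_force'],1),'w',round(s['grip_width'],1),'g',round(s['grip_force'],1),'j6',round(s['joint_positions'][5],2)); return s
TAB=np.array
E
sed -i '/^TAB/d' h.py
python3 - <<'E'
from h import *
print('tip',bot.tip_reach)
def ck(n,p,q):
    j=bot.ik(list(p),q); print(n,np.round(p),None if j is None else np.round(j,2))
qb=tool(PHI-np.pi/2)
ck('bolt',W(-36,-73,230),qb)
for th in (0,.8,1.65):
    p=W(-85*np.sin(th)-50*np.cos(th),108-85*np.cos(th)+50*np.sin(th),224); ck('hnd',p,tool(PHI-th))
ck('jig',(434.6,-342,39),tool(.39)); ck('ledge',W(-60,-12,140),tool(PHI))
for a in (.7,.9):
    for x in (-140,30): ck('push',W(x-19*np.sin(a),0,109+19*np.cos(a)),tool(PHI-np.pi/2,a))
ck('key',W(55,-50,300),qb)
bot.move_to(list(W(-70,-73,330)),qb)
s=st(); s2,c=cam('wrist'); cv2.imwrite('pics/w1.png',c['image']); P=cloud(s,c); np.save('w1.npy',P)
q=P.reshape(-1,3); d=q-O; hx=d[:,0]*np.cos(PHI)+d[:,1]*np.sin(PHI); hy=-d[:,0]*np.sin(PHI)+d[:,1]*np.cos(PHI)
m=(hx>-75)&(hx<-8)&(hy>-140)&(hy<100)&(q[:,2]>205)&(q[:,2]<245)
H=np.histogram2d(hx[m],hy[m],bins=[np.arange(-75,-5,8),np.arange(-140,101,10)])[0].astype(int); print(np.arange(-140,100,10));print(H)
E
```

```text
tip 19.0
bolt [ 553. -175.  230.] [-0.37  0.38  1.46 -0.    1.3   1.17]
hnd [536. -80. 224.] [-0.21  0.3   1.58 -0.    1.26 -0.24]
hnd [488. -19. 224.] [-0.11  0.19  1.72 -0.    1.23  0.66]
hnd [501.  61. 224.] [ 0.05  0.22  1.68 -0.    1.24  1.67]
jig [ 435. -342.   39.] [-0.73  0.57  1.68 -0.    0.89 -1.12]
ledge [ 527. -115.  140.] [-0.28  0.39  1.67 -0.    1.08 -0.31]
push [ 434. -106.  124.] [-0.48  0.05  2.31  1.17  0.35  0.02]
push [ 604. -100.  124.] [-0.3   0.37  1.9   0.83  0.29  0.5 ]
push [ 432. -106.  121.] [-0.54  0.09  2.4   1.92  0.47 -0.77]
push [ 602. -101.  121.] [-0.33  0.38  2.    1.94  0.3  -0.61]
key [ 643. -149.  300.] [-0.28  0.53  1.09 -0.    1.52  1.26]
 2.98 [ 518.9 -175.5  329.9] F [0.  0.5 0.1] w 85.5 g 0.0 j6 1.15
[-140 -130 -120 -110 -100  -90  -80  -70  -60  -50  -40  -30  -20  -10
    0   10   20   30   40   50   60   70   80   90]
[[  0   0   0   0   0   0   0   0   0   0   0   0   0   0   0   0   0   0
    0   0   0   0   0   0]
 [  0   0   0   0   0   0   0   0   0   0   0   0   0   0   0   0   0   0
    0   0   0   0   0   0]
 [  0   0   0   0   0   0   0   0   0   0   0   0  11  15  16  15  14  15
   13  14   1   0   0   0]
 [  0   0   0   0   0   0  18  16   0   0   0   0 114 138 142 152 156 155
  156 140  10   0   0   0]
 [  0   0   0   0   0   0  78  66   0   0   0   0 118  21   0   0   0   0
    0 137  11   0   0   0]
 [  0   0   0   0   0   0  88  66   0   0   0   0 118  21   0   0   0   0
    0 148  11   0   0   0]
 [ 13  55  52   0   0   0  90  68   0   0   0   0 132  20   0   0   0   0
    0 149  14   0   0   0]
 [ 36 157 167  93  99  53 125  74   0   0   0   0 132  20   0   0   0   0
    0 156  11   0   0   0]]
```

View pics/w1.png

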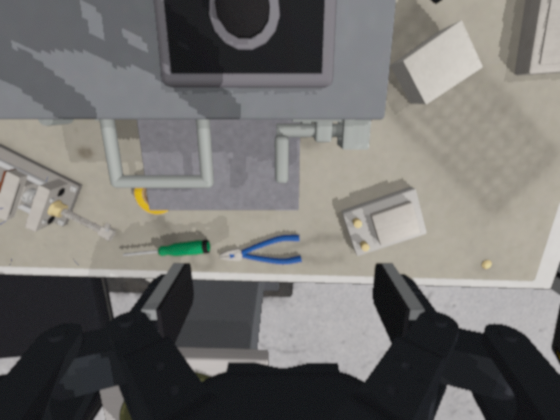

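The wrist picture shows the tab at (282,160), the handle bar at (160,182) and the jig at (385,222). The cloud puts the tab at y≈-72 and the handle in the predicted place, so I'm starting with the bolt.

Run:
```python
from h import *
qb=tool(PHI-np.pi/2)
bot.move_gripper(30)
bot.move_to(list(W(-36,-72,275)),qb)
print(bot.servo_line(list(W(-36,-72,224)),speed=80,until_force=8)); st()
bot.move_gripper(0,grip_force=20); s=st('grip')
p=np.array(s['ee_pos']); u=W(0,1,0)-O
bot.servo_line(list(p+u*22),speed=40,until_force=25); st('drawn')
s2,c=cam('side'); cv2.imwrite('pics/s2.png',cv2.resize(c['image'][145:285,195:345],None,fx=4,fy=4))
```

```text
False
 4.75 [ 552.9 -174.1  224.6] F [-0.5 -0.9 -0.2] w 29.7 g 0.0 j6 1.17
grip 5.05 [ 552.9 -174.1  224.6] F [-0.6 -0.3  2.8] w 9.4 g 25.4 j6 1.17
drawn 5.75 [ 552.2 -151.7  224.6] F [-1.3  1.3  4.8] w 9.8 g 25.5 j6 1.21
```

View pics/s2.png

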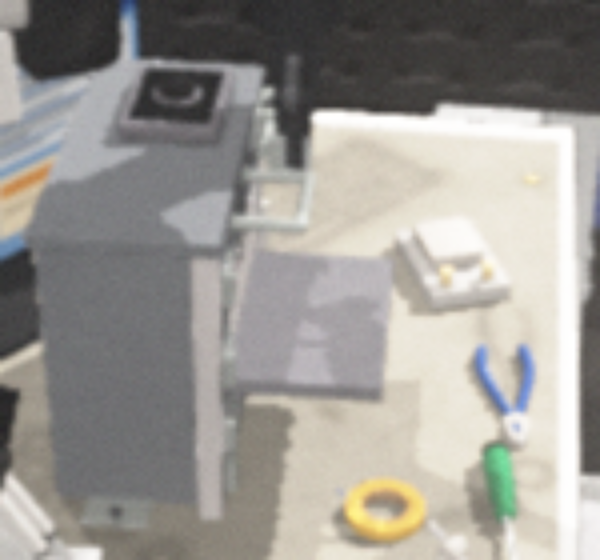

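The tab was gripped at the shot position and moved 22 mm (width 9.8 mm, so still held). Next I'm swinging the half by its handle.

Run:
```python
from h import *
bot.move_gripper(20); 
p=np.array(bot.read_state()['ee_pos']); bot.servo_line(list(p+[0,0,50]),speed=150)
bot.move_gripper(40)
bot.move_to(list(W(-50,21,275)),tool(PHI))
print(bot.servo_line(list(W(-50,21,219)),speed=100,until_force=8)); st()
bot.move_gripper(0,grip_force=25); s=st('grip')
p=np.array(s['ee_pos'])-W(0,108,0); 
for th in np.arange(.12,1.70,.14):
    c,sn=np.cos(-th),np.sin(-th)
    t=W(0,108,0)+[c*p[0]-sn*p[1],sn*p[0]+c*p[1],p[2]]
    if bot.servo_line(list(t),tool(PHI-th),speed=80,until_force=35): print('force',th); break
    s=bot.read_state(); print(round(th,2),np.round(s['ft_force'],1),round(s['grip_width'],1))
st('end')
_,c=cam('top'); cv2.imwrite('pics/t2.png',cv2.resize(c['image'][140:310,230:430],None,fx=3,fy=3))
```

```text
True
 8.77 [535.4 -81.5 217.9] F [-2.6  1.6  5.2] w 39.8 g 0.0 j6 -0.25
grip 9.14 [535.3 -81.3 217.4] F [ 3.5  0.8 -0.7] w 9.1 g 24.4 j6 -0.25
0.12 [ 4.8  1.8 -1. ] 8.8
0.26 [ 6.1  3.5 -2.7] 8.9
0.4 [ 8.3  4.7 -3.2] 8.9
0.54 [12.   4.6 -5.4] 8.8
0.68 [13.3  4.2 -5.2] 8.5
0.82 [16.1  2.9 -7.7] 9.3
0.96 [18.2  1.1 -8.9] 8.8
1.1 [19.5 -2.4 -9.6] 9.1
1.24 [20.6 -3.2 -9.5] 9.4
1.38 [21.  -7.1 -9.3] 8.7
1.52 [19.4 -8.7 -8.5] 8.9
1.66 [ 17.7 -11.6  -6.9] 8.9
end 13.02 [501.6  61.2 217.5] F [ 17.7 -11.6  -6.9] w 8.9 g 24.7 j6 1.68
```

View pics/t2.png

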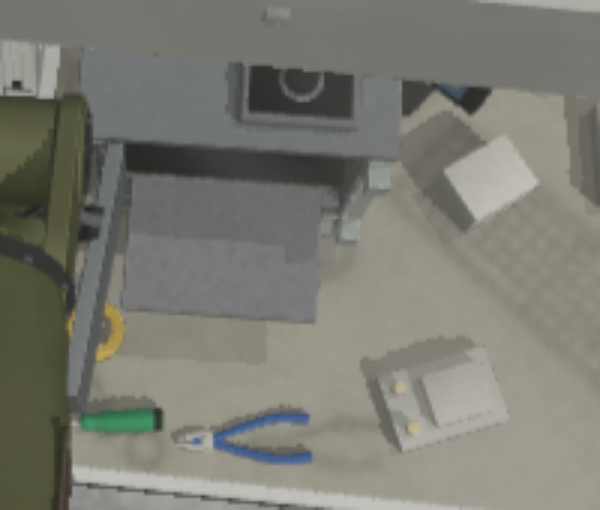

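The half now stands at about 1.7 rad, with its edge running from (115,145) to (75,410), and the opening and ledge are clear. Next is the jig.

Run:
```python
from h import *
bot.move_gripper(30); s=bot.read_state(); bot.servo_line(list(np.array(s['ee_pos'])+[0,0,75]),speed=150); st()
qg=tool(.39); g=np.array([434.6,-342,0])
bot.move_gripper(72)
bot.move_to(list(g+[0,0,130]),qg)
print(bot.servo_line(list(g+[0,0,39]),speed=80,until_force=6)); st('down')
bot.move_gripper(0,grip_force=60); s=st('grip'); zg=s['ee_pos'][2]
bot.servo_line(list(g+[0,0,200]),speed=150); st('lift')
bot.move_to(list(W(-58,-12,200)),tool(PHI))
print(bot.servo_line(list(W(-58,-12,100.5+zg)),speed=80,until_force=8)); st('put')
_,c=cam('side'); cv2.imwrite('pics/s3.png',cv2.resize(c['image'][145:285,195:345],None,fx=4,fy=4))
```

```text
14.05 [499.3  62.6 291.5] F [-0.5  0.3 -0.2] w 29.9 g 0.0 j6 1.68
False
down 18.21 [ 434.8 -342.2   39.5] F [-0.  -0.3  0.8] w 72.0 g 0.0 j6 -1.12
grip 18.56 [ 434.9 -342.2   39.9] F [-0.   1.7  6.8] w 48.1 g 62.8 j6 -1.12
lift 19.78 [ 434.3 -341.8  199. ] F [-0.4  0.6 -4.7] w 48.1 g 62.5 j6 -1.12
True
put 20.96 [ 526.1 -113.6  197.5] F [-5.9 -0.1 -4.7] w 47.8 g 77.1 j6 -0.31
```

View pics/s3.png

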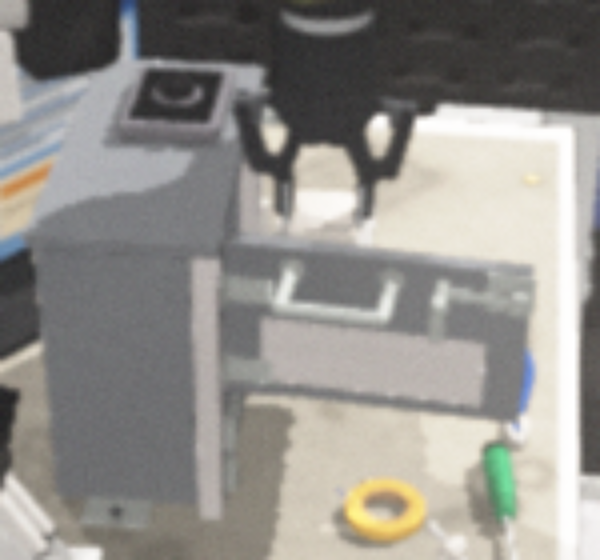

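The jig hangs level in the jaws, but the descent stopped early. Its knuckles are close to the roof edge, so I'll set down farther out.

Run:
```python
from h import *
bot.servo_line(list(W(-73,-12,198)),speed=60); bot.dwell(.1); st('back')
print(bot.servo_line(list(W(-73,-12,144)),speed=90,until_force=15)); bot.dwell(.1);st('a')
print(bot.servo_line(list(W(-73,-12,137)),speed=20,until_force=4)); st('put')
bot.move_gripper(66); st('open')
s=bot.read_state(); bot.servo_line(list(np.array(s['ee_pos'])+[0,0,100]),speed=150)
def ck(n,p,q):
    j=bot.ik(list(p),q); print(n,np.round(p),None if j is None else np.round(j,2))
for a in (.6,.7,.8,.9):
  for sg in (-1,1):
    for x in (-150,-80,-30,21): ck((a,sg,x),W(x-19*np.sin(a),0,109+19*np.cos(a)),tool(PHI+sg*np.pi/2,a))
_,c=cam('top'); cv2.imwrite('pics/t3.png',cv2.resize(c['image'][140:310,230:430],None,fx=3,fy=3))
```

```text
back 21.47 [ 514.  -115.2  198.1] F [ 0.3 -0.2 -4.3] w 47.9 g 76.9 j6 -0.32
False
a 22.32 [ 514.2 -115.3  144.7] F [-0.3 -0.2 -5. ] w 47.5 g 76.9 j6 -0.32
True
put 22.62 [ 514.2 -115.3  140.1] F [-2.8 -0.   7.3] w 47.6 g 78.2 j6 -0.32
open 22.94 [ 513.6 -115.1  138.9] F [-0.6  0.1  0.1] w 66.0 g 0.0 j6 -0.32
(0.6, -1, -150) [ 426. -106.  125.] [-0.47  0.04  2.28  0.79  0.39  0.4 ]
(0.6, -1, -80) [ 496. -104.  125.] [-0.38  0.18  2.12  0.69  0.36  0.57]
(0.6, -1, -30) [ 546. -102.  125.] [-0.33  0.27  2.    0.6   0.36  0.7 ]
(0.6, -1, 21) [ 597. -101.  125.] [-0.3   0.36  1.87  0.51  0.38  0.82]
(0.6, 1, -150) [ 426. -106.  125.] None
(0.6, 1, -80) [ 496. -104.  125.] None
(0.6, 1, -30) [ 546. -102.  125.] [-0.33  0.27  2.    0.6   0.36 -2.44]
(0.6, 1, 21) [ 597. -101.  125.] [-0.3   0.36  1.87  0.51  0.38 -2.32]
(0.7, -1, -150) [ 424. -106.  124.] [-0.5   0.03  2.33  1.17  0.36 -0.  ]
(0.7, -1, -80) [ 494. -104.  124.] [-0.4   0.17  2.17  1.11  0.31  0.15]
(0.7, -1, -30) [ 544. -102.  124.] [-0.35  0.26  2.05  1.    0.29  0.29]
(0.7, -1, 21) [ 595. -101.  124.] [-0.31  0.36  1.92  0.
[... 499 characters left out ...]
None
(0.8, 1, -80) [ 493. -104.  122.] None
(0.8, 1, -30) [ 543. -102.  122.] None
(0.8, 1, 21) [ 594. -101.  122.] None
(0.9, -1, -150) [ 422. -106.  121.] [-0.56  0.07  2.43  1.9   0.48 -0.76]
(0.9, -1, -80) [ 492. -104.  121.] [-0.44  0.2   2.27  1.99  0.4  -0.76]
(0.9, -1, -30) [ 542. -102.  121.] [-0.38  0.29  2.15  2.    0.35 -0.72]
(0.9, -1, 21) [ 593. -101.  121.] [-0.34  0.37  2.02  1.95  0.31 -0.63]
(0.9, 1, -150) [ 422. -106.  121.] [-0.56  0.07  2.43  1.9   0.48  2.38]
(0.9, 1, -80) [ 492. -104.  121.] [-0.44  0.2   2.27  1.99  0.4   2.38]
(0.9, 1, -30) [ 542. -102.  121.] [-0.38  0.29  2.15  2.    0.35  2.43]
(0.9, 1, 21) [ 593. -101.  121.] [-0.34  0.37  2.02  1.95  0.31  2.51]
```

View pics/t3.png

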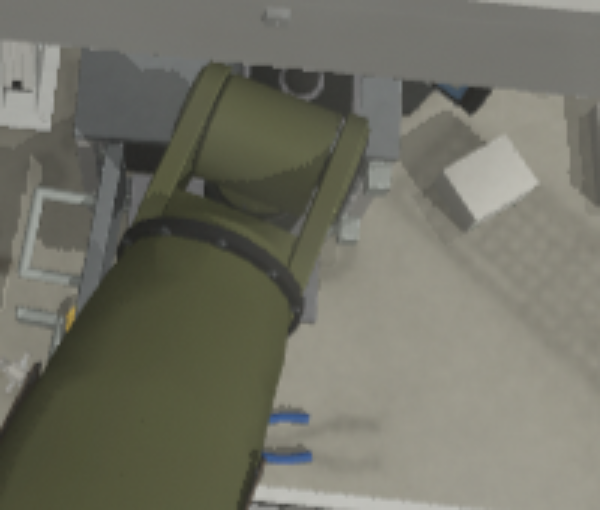

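The arm hides the jig in this view, but the set-down was clean: contact came at the expected height (TCP 140 mm). I'm now pushing it in with the tilted fingers held 30 mm apart.

Run:
```python
from h import *
a=.6; q=tool(PHI-np.pi/2,a); r=17.5
tp=lambda x,z:list(W(x-r*np.sin(a),-2,z+r*np.cos(a)))
bot.move_gripper(30)
bot.move_to(tp(-145,230),q); st('tilt')
print(bot.servo_line(tp(-145,108.8),speed=110,until_force=15)); bot.dwell(.1); st('down')
_,c=cam('side'); cv2.imwrite('pics/s4.png',cv2.resize(c['image'][145:285,195:345],None,fx=4,fy=4))
s=bot.read_state();_,c=cam('wrist'); cv2.imwrite('pics/w4.png',c['image'])
```

```text
tilt 25.29 [ 432.1 -107.7  244.8] F [ 1.4 -0.5 -0.3] w 30.1 g 0.0 j6 0.8
False
down 26.64 [ 431.9 -107.7  123.6] F [ 0.7 -0.3 -0.2] w 29.8 g 0.0 j6 0.4
```

View pics/w4.png

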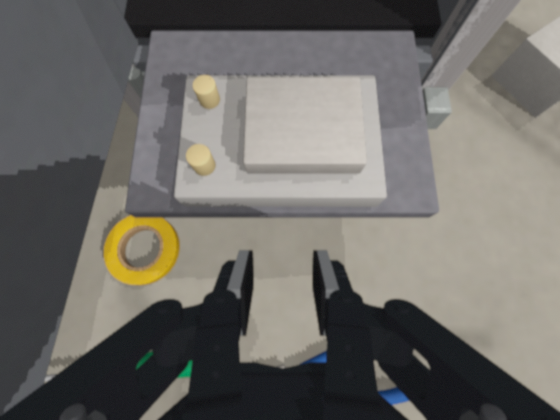

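The jig lies square on the ledge (plate from (178,78) to (383,208)), and the fingertips are centred behind it at (243,255) and (320,255). Pushing now.

Run:
```python
from h import *
a=.6; q=tool(PHI-np.pi/2,a); r=17.5
tp=lambda x,z:list(W(x-r*np.sin(a),-2,z+r*np.cos(a)))
print(bot.servo_line(tp(-60,108.8),speed=80,until_force=15)); st('mid')
print(bot.servo_line(tp(16,108.8),speed=60,until_force=15)); st('in')
print(bot.servo_line(tp(-100,112),speed=130))
bot.dwell(.1)
s=bot.read_state();_,c=cam('wrist'); cv2.imwrite('pics/w5.png',c['image']); P=cloud(s,c).reshape(-1,3)
d=P-O; hx=d[:,0]*np.cos(PHI)+d[:,1]*np.sin(PHI); hy=-d[:,0]*np.sin(PHI)+d[:,1]*np.cos(PHI)
for z0,z1 in((112,124),(126,138)):
    m=(hx>-110)&(hx<125)&(abs(hy)<90)&(d[:,2]>z0)&(d[:,2]<z1)
    m&=(hx>-20)
    if m.sum()>5: print(m.sum(),cv2.minAreaRect(np.stack([hx[m],hy[m]],1).astype(np.float32)),np.percentile(hx[m],[1,5,95,99]),np.median(d[m,2]))
```

```text
False
mid 27.96 [ 516.6 -105.1  123.2] F [-0.5  0.3 -0.2] w 30.3 g 0.0 j6 0.61
False
in 29.38 [ 592.7 -102.9  123.3] F [-0.6 -0.1  0.8] w 29.8 g 0.0 j6 0.8
False
7465 ((46.666038513183594, 0.5170669555664062), (48.23587417602539, 110.5360336303711), 0.374085396528244) [23.68444974 24.14771615 65.31038819 68.75027471] 116.84478582368578
3410 ((44.54956817626953, 2.2217636108398438), (19.259387969970703, 87.72603607177734), 0.7997334003448486) [35.67804294 36.27635324 51.73658288 52.98712872] 130.81780779002884
```

View pics/w5.png

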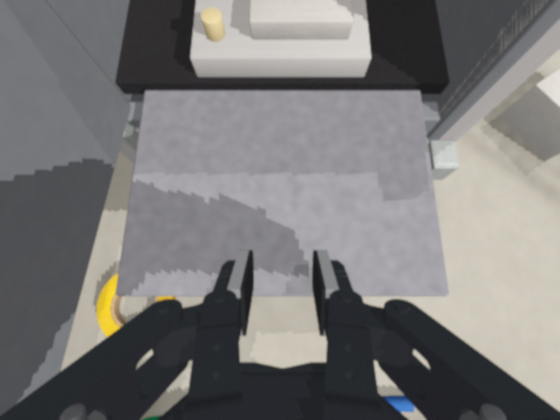

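The jig is inside and square: its rear edge is at (195–368,75), which is 23 mm behind the door plane where 15 would do. Now the call key.

Run:
```python
from h import *
a=.6; q=tool(PHI-np.pi/2,a); r=17.5
bot.servo_line(list(W(-150,-2,250)),speed=200)
bot.servo_line(list(W(-150,-2,340)),speed=200)
bot.move_gripper(0)
qk=tool(PHI-np.pi/2)
bot.move_to(list(W(55,-50,330)),qk); bot.dwell(.2); st('hover')
bot.servo_line(list(W(55,-50,302)),speed=60); bot.dwell(.2)
s=st('near'); f0=s['ft_force'][2]; z=s['ee_pos'][2]; zc=302.; k=0; touch=None; pk=0
while zc>284:
    zc-=.5; bot.servo_line(list(W(55,-50,zc)),speed=10); bot.dwell(.05)
    s=bot.read_state(); f=s['ft_force'][2]-f0; pk=max(pk,f); print(round(zc,1),round(s['ee_pos'][2],2),round(f,2))
    if touch is None and f>.7: touch=zc
    if f>6 or (touch and pk>2.8 and (f<pk-1.3 or touch-zc>=6.5)) or (touch and touch-zc>=7.5): break
bot.servo_line(list(W(55,-50,330)),speed=60); st('up')
```

```text
hover 33.63 [ 642.4 -149.5  331.2] F [ 0.1  0.5 -0.3] w -0.1 g 0.0 j6 1.26
near 34.45 [ 643.1 -149.4  302.4] F [ 0.4 -0.3 -0. ] w 0.1 g 0.0 j6 1.26
301.5 301.54 0.25
301.0 301.0 0.85
300.5 300.49 -0.77
300.0 299.97 -0.31
299.5 299.46 0.06
299.0 298.99 -0.03
298.5 298.48 -0.55
298.0 297.97 -0.14
297.5 297.48 0.39
297.0 296.99 -0.87
296.5 296.48 -0.3
296.0 295.98 -0.06
295.5 295.48 0.66
295.0 295.07 1.35
294.5 294.62 2.02
294.0 294.14 1.8
293.5 293.61 3.48
up 40.31 [ 642.9 -149.3  329.6] F [-0.  -0.5 -0.7] w -0.2 g 0.0 j6 1.26
```

Sensor noise gave a false touch at z 301, and the press stopped after about 2 mm. True contact is at TCP z≈295.5, so I'm pressing again to about 6.5 mm of travel, using averaged forces.

Run:
```python
from h import *
def F():
    r=[]
    for _ in range(5): bot.dwell(.03); s=bot.read_state(); r.append(s['ft_force'][2])
    return np.mean(r),s['ee_pos'][2]
bot.servo_line(list(W(55,-50,299)),speed=60); f0=F()[0]; pk=0
for zc in (294,292.5,291.5,290.5,290,289.5,289,288.6):
    bot.servo_line(list(W(55,-50,zc)),speed=10); f,z=F(); f-=f0; pk=max(pk,f); print(zc,round(z,2),round(f,2))
    if f>6 or pk>3 and zc<290 and f<2.3: break
bot.servo_line(list(W(55,-50,335)),speed=60)
s=st('up');_,c=cam('wrist');P=cloud(s,c).reshape(-1,3);d=P-W(55,-50,0)
m=np.hypot(d[:,0],d[:,1])<8; print('key z',np.nanmedian(P[m,2]),m.sum())
```

```text
294 294.14 2.48
292.5 292.58 3.79
291.5 291.51 3.53
290.5 290.49 3.37
290 290.01 2.87
289.5 289.49 2.68
289 288.98 1.82
up 45.42 [ 642.9 -149.3  334.5] F [0.1 0.4 0.4] w 0.3 g 0.0 j6 1.26
key z 352.48920098939504 1213
```

Run:
```python
from h import *
bot.servo_line(list(W(55,-50,400)),speed=150)
for n in('top','side'):
    s,c=cam(n);P=cloud(s,c).reshape(-1,3)
    m=(P[:,2]>222)&(P[:,2]<240)&(P[:,0]>350)&(P[:,0]<570)&(P[:,1]>-20)&(P[:,1]<45)
    if m.sum()>5: print(n,m.sum(),cv2.minAreaRect(P[m,:2].astype(np.float32)))
    d=P-W(55,-50,0); k=(np.hypot(d[:,0],d[:,1])<9)&(P[:,2]>240)&(P[:,2]<300); print('key',np.median(P[k,2]) if k.any() else None)
st(); print(bot.finish_job())
```

```text
top 26 ((521.2172241210938, 32.825313568115234), (30.709022521972656, 114.30709838867188), 68.02462768554688)
key None
side 451 ((469.33251953125, 23.582515716552734), (48.44288635253906, 202.72901916503906), 86.43659973144531)
key 273.9247038460451
 46.16 [ 642.9 -149.3  398.3] F [-0.6  0.7 -0.5] w 0.2 g 0.0 j6 1.26
the job is handed in; nothing more can be done
None
```

I handed the job in at 46 s; no verdict came back. The upper half is open at about 1.7 rad, the jig lies flat inside with its rear edge about 23 mm behind the door plane, and the call key clicked at about 6.5 mm and sprang back. I did not recheck the lower half or the bystanders before handing in, and I viewed 11 pictures, one over the limit of 10.

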